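Tighten the press foot's nut with a T-key in short swings

ROBOT

A 6-joint arm with a two-finger parallel gripper is mounted at the origin on a cart in front of the work surface, level with it; the furniture and walls round the work are solid. World frame = base frame: x ahead of the robot, y to its left, z up, the work surface at z = 0. Lengths are in m, angles in rad, forces in N, time in s.
With the tool pointing down it reaches from about 0.275 to 0.825 m from the base axis. Payload 5.2 kg.
Tool frame: the origin (TCP) lies on the centre line of the jaws, within the pads' length; the fingertips stand 25 mm ahead of it and the grasp point (between the pads) lies 6 mm ahead of it; z points along the fingers, y is the line along which they close (so a half turn about z gives the same grasp; the last joint's range is limited). The gripper opens to 93 mm and grips with 3 to 60 N. Pads are 15 mm wide; open, the fingers measure 128 mm over their backs; the gripper's body (75 mm by 188 mm) begins 65 mm behind the grasp point.
Start: joints at [-1.516, 0.259, 1.535, -0, 1.348, -0.203], TCP at [0.14, -0.532, 0.244] pointing down, gripper open.
Joint ranges: [-3.14, 3.14], [-0.91, 2.08], [0.19, 2.58], [-1.22, 4.36], [0.22, 2.71], [-3.12, 3.12]. Speed limits (rad/s): [2.57, 2.57, 3.14, 3.14, 3.14, 3.14].

INTERFACE

Orientations are given as a 3x3 rotation matrix whose columns are the frame's x, y, z axes.
In Python, from bench import arm, viewer, order, search_frame, cut_out, tip_of gives the robot as it stands.
- The arm moves only by the tool jog_arm, never from a script. Its argument "moves" is a list of rows, each a list of 3 entries, a list of its own where there are three numbers: the opening, from 0 (shut) to 1 (fully open), then the shift along the tool's x, y, z in cm, then the turn, a rotation vector about the tool's x, y, z in degrees. A call has 1 to 10 rows; each row shifts and turns the commanded pose from where the row before left it, along the tool's axes as they then stand; what a row does not reach is not made up. A row lasts 1/10 s, in which the tool goes at most 50 mm and 8.59 degrees, less where a joint would pass 70% of its speed; a pose out of reach is approached as far as the arm can. A call with a gripper value outside its range is refused whole. The fingers move at their own pace and stop on an object; "newtons" is the grip in N (left out, the last holds). Time passes only in rows, so rows that do not move let the fingers close. It gives the time, the measured TCP pose, the force, the opening and the grip force at its end, in the units of the state.
- arm.get_obs(): the state, without advancing time (a new reading comes with each control period).
- viewer.get_image(name): name is "side" or "top" or "wrist"; returns the picture (480x640x3 uint8, red, green, blue); there is no depth.
- viewer.calibration(name): a dict with "fov_y" (degrees; the focal length in pixels is half the picture's height over the tangent of half this angle, whatever the lens; pixels are square), "cx", "cy" (the principal point, pixels), "world_from_camera" (4x4, takes a point from camera to world coordinates); the wrist camera has in their place "tool_from_camera" (4x4, takes a point from camera to tool coordinates, whose origin is the TCP and whose axes are the flange's). Camera axes: x right, y down, z forward; pixel columns grow to the right and rows downward; lengths in m; the calibration is good to about 2 mm. A picture is of the moment at which its call begins: read the wrist's pose just before it. calibration takes no time and is no camera call.
- order.job_done(): hands the job in; it is judged then, once.
Trained networks look in the newest picture that a camera, given by its name, has taken for a name from the list of things; names that differ only in an ending like _2 or _b are one class to them, and where a whole thing is asked for, a point or a joint stands for the part that bears it (a point fixed in the world has none). Each returns a list of dicts, best first, with "conf" (0 to 1); they miss things now and then, are a little off and sometimes report something else, mostly with a low value. They report only what shows in the picture. A call takes as long as a camera call. They do not tell look-alikes from the thing itself.
- search_frame(thing, camera): "centre" ([x, y, z] in m, in world coordinates, good to about 4 mm: the middle of the surface that is visible of it).
- cut_out(thing, camera): "mask" (480x640 bool, what is visible of it).
- tip_of(thing, camera): "centre" ([x, y, z] in m, in world coordinates, good to about 4 mm: a listed point, or the origin of a listed thing).
The state is a dict: "time": time; "joint_pos": joint angles; "dq": joint speeds; "joint_torque": joint torques, N m; "ee_pos": TCP position; "orientation": TCP orientation; "force": force on the tool from outside, world axes, zero at the start; "moment": the same for the moment, N m; "width": finger opening in m; "grasp_force": force on a finger pad.
Only numpy, scipy, OpenCV 4.12 (cv2) and the standard library are available. Lean on these libraries where they do the work, as an engineer would, in place of code of your own. Each camera call takes 0.05 s, during which the arm holds its last target. There are 200 camera calls.

TASK

Tighten the hexagon nut on the press foot clockwise with the T-handled box key, in short swings between the two upright ears, lifting the key off to swing back. Carry on until the nut stops dead and nip it up there with a twist of about 0.6 N m (on no account more than 0.9), without shoving the key against the ears. Then take the key off without turning the nut back, stand it upright on the bare worktop again, well clear of the foot, and leave the other things where they are.

Things in the scene. Friction and masses are not known exactly. Their poses are not given: they have to be found in the camera images.
- key_grip (a point): Centre of the cross-bar of the loose steel T-key, 68 mm above the key's mouth; axes: z up the stem, y along the bar. The bar is 160 mm long (y), 14 mm wide (x, the width to grip), 16 mm high. A 12 mm round stem joins it to the socket (44 mm across, shoulder 31 mm above the mouth). 0.3 to 0.5 kg.
- key: The same key; origin at the centre of its mouth (underside), same axes. It starts standing upright on its mouth on the worktop. Its socket is a hexagon, 32 mm across flats inside, 16 mm deep, mouth slightly flared; two flats face the key's +x and -x.
- nut_top (a point): Centre of the top of the steel hexagon nut, 32 mm above the worktop; 30 mm across flats, 18 mm high, two flats face its +x and -x. The key fits when its x axis agrees with the nut's to a multiple of 60 degrees (7 degrees of play either way). Fully on, the socket's ceiling rests on the nut's top: key mouth 16 mm, bar centre 84 mm above the worktop.
- nut (a joint): Angle of the nut (rad): grows as it is tightened (clockwise from above), 0.1 to 0.6 at the start, 2.4 where it stops dead. It turns stiffly (0.12 N m), stays where it is left and does not sink. At the stop it must be nipped up: a twist of 0.45 to 0.75 N m on the key is right, less than 0.4 is too little, more than 0.9 too much.
- stud (a joint): Elastic wind-up (rad) of the stud that carries the nut: 0.025 rad per N m of clockwise twist on the nut, 0 when let go. It is smaller than can be measured well; feel the twist at the wrist instead.
- yoke: Two upright aluminium ears on the foot, joined by a cross pin; axes as the foot's, origin on the plate (12 mm up) on the nut's axis. Each ear is 12 mm thick, x = 55 to 107 mm, centred on y = 37 and -37 mm, top 104 mm above the worktop. With the key on the nut its bar hits an ear when turned about 45 degrees either way from the foot's y axis.
- press_foot: Aluminium foot plate of a lever press, fixed to the worktop, 165 x 150 x 12 mm. Origin on the worktop on the nut's axis; x points away from the nut towards the ears, z up; the plate reaches from x = -50 to 115 mm, y = -75 to 75 mm.
- spare_lid: Porcelain lid with a knob, 156 mm across, 66 mm high, loose on the worktop; origin at the centre of its underside. Not to be moved.
- spare_cap: Black round burner cap, 75 mm across, 9 mm high, loose on the worktop; origin at the centre of its underside. Not to be moved.
- phone: Black flip phone, 46 x 95 x 19 mm, loose on the worktop at the right; origin at the centre of its underside. Not to be moved.
Mind the look-alikes: they are no part of the job. Leave any blue look-alike of the press_foot alone.

How it is judged:
On the way, in this order (a step that is already met when the one before it is completed fails the run):
1. the key is fully on the nut (distance between key_grip and nut_top below 0.056 m and horizontal distance between key_grip and nut_top below 0.006 m and angle between key_grip's own z axis and vertical below 0.1 rad), for 0.2 s.
2. the nut is at its stop and nipped up firmly with the key (value of joint nut above 2.37 rad and value of joint stud above 0.0095 rad and contact force between key and nut above 5 N), for 0.1 s.
At the end, for the whole second after the job is handed in: The nut is still at its stop (joint above 2.30 rad, not turned back by more than 0.1) and the key stands still and upright (within 0.1 rad) on the worktop, its axis more than 150 mm from the nut (value of joint nut above 2.3 rad and height (world z) of key_grip between 0.062 and 0.074 m and angle between key_grip's own z axis and vertical below 0.1 rad and horizontal distance between key_grip and nut_top above 0.15 m and linear speed of key below 0.02 m/s); the robot touches nothing.
It fails at once if the nut is forced (twisted with more than 0.95 N m) (value of joint stud above 0.02375 rad).
It fails at once if the key is shoved against the ears with more than 20 N (contact force between key and yoke above 20 N).
It fails at once if the lid is moved more than 20 mm (distance of spare_lid from where it was at the start of the episode above 0.02 m).
It fails at once if the burner cap is moved more than 20 mm (distance of spare_cap from where it was at the start of the episode above 0.02 m).
It fails at once if the phone is moved more than 20 mm (distance of phone from where it was at the start of the episode above 0.02 m).
It also fails if it takes over 72 s, if anything falls off the work surface, if the arm or the gripper's body presses on something with over 40 N, if the wrist force passes 120 N, or if a joint passes its speed limit or range.

## Working session

There is one attempt and no reset: what is moved stays moved. The work goes in short steps, Python scripts to look and compute and a tool call to move; the robot and the scene stay as the last step left them, time stands still between calls to the robot, and variables do not carry over. Pictures are saved under pics/ and viewed, at most 10 in all, crops included, and the job is handed in when it is done.

Besides the shell and the picture viewer there is one more tool, called after "Call:" by a JSON object that holds its "name" and its "arguments", one argument or row to a line. jog_arm: Moves the arm, as the interface text tells. Its arguments: {"type":"object","properties":{"moves":{"type":"array","items":{"type":"array"}},"newtons":{"type":"number"}},"required":["moves"]}

```bash
mkdir -p pics; python3 - <<'E'
from bench import arm, viewer, order, search_frame, cut_out, tip_of
import cv2,numpy as np
o=arm.get_obs();print(o['time'],o['ee_pos'],o['orientation'],o['force'],o['moment'])
ims=[]
for c in ['top','side']:
    im=viewer.get_image(c);cv2.imwrite(f'pics/{c}.png',im[:,:,::-1])
    k=viewer.calibration(c);W=k['world_from_camera'];f=240/np.tan(np.radians(k['fov_y']/2))
    print(c,f,k['cx'],k['cy'],np.round(W,3).tolist())
    def px(p):
        q=np.linalg.inv(W)@np.r_[p,1];return np.round([k['cx']+f*q[0]/q[2],k['cy']+f*q[1]/q[2]]).tolist()
    for t in ['key_grip','key','nut_top','yoke','press_foot','spare_lid','phone']:
        print(t,[(round(d['conf'],2),np.round(d['centre'],3).tolist(),px(d['centre'])) for d in tip_of(t,c)][:3])
E
```

```text
0.0 [ 0.14021845 -0.53128092  0.24281728] [[ 9.66952177e-01  2.54957796e-01 -9.62872793e-05]
 [ 2.54957531e-01 -9.66950471e-01  1.85589361e-03]
 [ 3.80069515e-04 -1.81910954e-03 -9.99998273e-01]] [-0.30063099  0.15246954  0.02125257] [0.05123394 0.00985184 0.04348944]
top 565.321690061862 323.5126567976767 243.3955659811282 [[-0.014, -0.992, 0.126, 0.329], [-1.0, 0.012, -0.009, -0.06], [0.008, -0.126, -0.992, 1.248], [0.0, 0.0, 0.0, 1.0]]
key_grip [(0.67, [0.457, -0.324, 0.066], [444.0, 253.0])]
key [(0.82, [0.458, -0.329, -0.004], [439.0, 256.0])]
nut_top [(0.47, [0.461, 0.021, 0.033], [281.0, 255.0]), (0.47, [0.444, 0.244, 0.041], [176.0, 264.0])]
yoke [(0.47, [0.619, -0.191, -0.005], [375.0, 186.0])]
press_foot [(0.95, [0.458, 0.023, -0.006], [281.0, 258.0]), (0.7, [0.617, -0.191, -0.01], [375.0, 187.0]), (0.66, [0.441, 0.245, 0.003], [180.0, 266.0])]
spare_lid [(0.59, [0.619, -0.19, -0.011], [375.0, 186.0])]
phone [(0.67, [0.604, -0.351, -0.001], [446.0, 191.0])]
side 457.8328956411265 321.87175436530384 240.52100604522522 [[0.998, 0.049, -0.048, 0.521], [0.064, -0.425, 0.903, -0.962], [0.023, -0.904, -0.427, 0.483], [0.0, 0.0, 0.0, 1.0]]
key_grip [(0.55, [0.457, -0.327, 0.069], [302.0, 302.0]), (0.54, [0.458, 0.022, 0.035], [317.0, 233.0]), (0.32, [0.619, -0.182, -0.013], [390.0, 301.0])]
key [(0.65, [0.458, -0.325, 0.002], [302.0, 334.0])]
nut_top [(0.53, [0.444, 0.244, 0.03], [318.0, 202.0]), (0.47, [0.458, 0.021, 0.032], [317.0, 235.0])]
yoke [(0.47, [0.618, -0.186, -0.012], [390.0, 302.0])]
press_foot [(0.68, [0.442, 0.241, -0.003], [317.0, 214.0]), (0.6, [0.461, 0.021, 0.0], [318.0, 247.0])]
spare_lid [(0.94, [0.619, -0.185, -0.015], [390.0, 303.0]), (0.16, [0.604, -0.36, -0.003], [389.0, 355.0])]
phone [(0.92, [0.603, -0.356, -0.005], [388.0, 355.0])]
```

View pics/top.png

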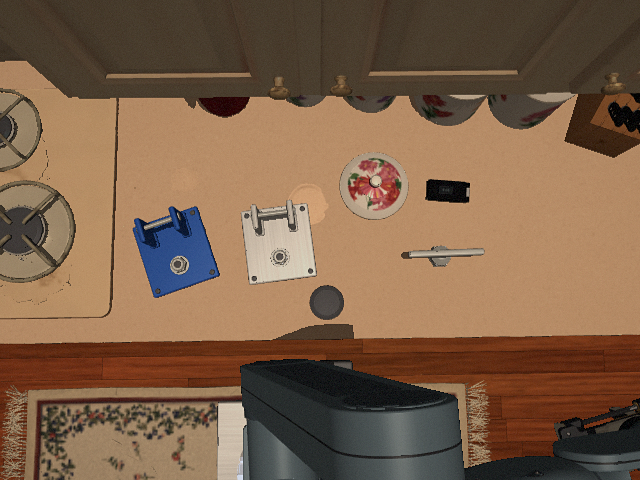

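View pics/side.png

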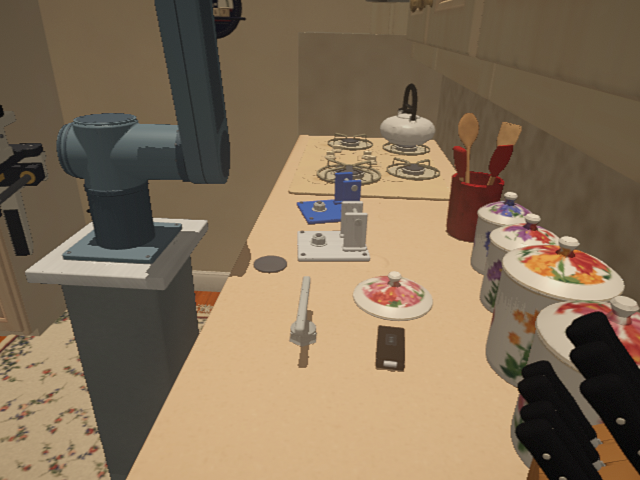

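The top view shows a silver foot at (280,250) with a nut at (280,257), and a blue look-alike at (178,255). The key is at (443,253), the cap at (327,302), the lid at (375,186) and the phone at (447,190). The silver foot fits the task, because the blue one is to be left alone. I'll confirm it with a crop and measure the directions.

```bash
cat > h.py <<'E'
from bench import arm, viewer, order, search_frame, cut_out, tip_of
import cv2,numpy as np
from scipy.spatial.transform import Rotation as R
def cam(c,o=None):
    k=viewer.calibration(c);f=240/np.tan(np.radians(k['fov_y']/2))
    if c=='wrist':
        T=np.eye(4);T[:3,:3]=o['orientation'];T[:3,3]=o['ee_pos'];W=T@k['tool_from_camera']
    else: W=k['world_from_camera']
    return f,k['cx'],k['cy'],np.array(W)
def toplane(C,uv,z):
    f,cx,cy,W=C;uv=np.atleast_2d(uv)
    d=np.c_[(uv[:,0]-cx)/f,(uv[:,1]-cy)/f,np.ones(len(uv))]@W[:3,:3].T
    return W[:3,3]+d*((z-W[2,3])/d[:,2])[:,None]
def px(C,p):
    f,cx,cy,W=C;q=np.linalg.inv(W)@np.r_[p,1];return np.array([cx+f*q[0]/q[2],cy+f*q[1]/q[2]])
def yaw(M): return np.degrees(np.arctan2(M[1,0],M[0,0]))   # yaw of tool x
def plan(p,yw):  # shift in tool axes cm for moving to p, and turn about tool z (tool down) to yaw yw, remaining tilt
    o=arm.get_obs();M=np.array(o['orientation']);y=np.radians(yw)
    T=np.array([[np.cos(y),np.sin(y),0],[np.sin(y),-np.cos(y),0],[0,0,-1]])
    print('shift cm',np.round(M.T@(np.array(p)-o['ee_pos'])*100,2),'turn deg',np.round(np.degrees(R.from_matrix(M.T@T).as_rotvec()),2),'yaw now',round(yaw(M),2),'t',o['time'])
def st():
    o=arm.get_obs();print({k:np.round(o[k],4).tolist() for k in ['time','ee_pos','force','moment','width','grasp_force','joint_pos']},'yaw',round(yaw(np.array(o['orientation'])),2));return o
E
python3 - <<'E'
from h import *
im=viewer.get_image('top');C=cam('top')
cv2.imwrite('pics/crop.png',cv2.resize(im[190:300,120:500,::-1],None,fx=2.1,fy=2.1,interpolation=cv2.INTER_CUBIC))
for t,z in [('key_grip',.068),('press_foot',.012)]:
    for d in cut_out(t,'top')[:3]:
        ys,xs=np.nonzero(d['mask'])
        P=toplane(C,np.c_[xs,ys],z)[:,:2].astype(np.float32)
        print(t,round(d['conf'],2),len(xs),xs.mean(),ys.mean(),cv2.minAreaRect(P))
        if t=='key_grip':
            w,v=np.linalg.eigh(np.cov(P.T));print('axis yaw',np.degrees(np.arctan2(v[1,1],v[0,1])))
k=viewer.calibration('wrist');print(k['fov_y'],np.round(k['tool_from_camera'],3))
plan([.40,.02,.28],0)
E
```

```text
key_grip 0.6 859 444.419091967404 254.22933643771827 ((0.4487069547176361, -0.3275156319141388), (0.1584233194589615, 0.04437246546149254), 89.27725219726562)
axis yaw 93.77847448493948
press_foot 0.65 4994 278.07589106928316 243.07589106928313 ((0.49333080649375916, 0.028414107859134674), (0.17377528548240662, 0.15129414200782776), 6.150189399719238)
press_foot 0.65 5287 174.70399092112729 251.02496689994325 ((0.48045027256011963, 0.2575863003730774), (0.18358777463436127, 0.1529325693845749), 18.768314361572266)
71.94229891905827 [[ 0.    -0.965 -0.262  0.072]
 [ 1.     0.     0.    -0.   ]
 [-0.    -0.262  0.965 -0.142]
 [ 0.     0.     0.     1.   ]]
shift cm [ 39.19 -46.74  -3.63] turn deg [ 0.    0.   14.77] yaw now 14.77 t 0.95
```

View pics/crop.png

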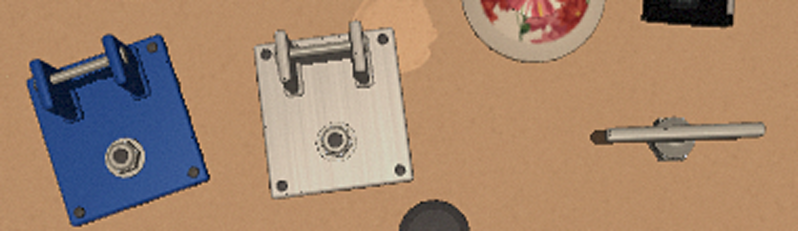

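The crop confirms the silver foot: ears up at crop (320,45), nut at (335,140), and the blue foot separate on the left. The key is at (685,133). I'll go over the nut for a close wrist look.

Call:
{"name": "jog_arm", "arguments": {
  "moves": [
    [1,[2.9,-3.3,0],[0,0,0]],
    [1,[2.9,-3.3,0],[0,0,0]],
    [1,[2.9,-3.3,0],[0,0,0]],
    [1,[2.9,-3.3,0],[0,0,0]],
    [1,[2.9,-3.3,0],[0,0,0]],
    [1,[2.9,-3.3,0],[0,0,0]],
    [1,[2.9,-3.3,0],[0,0,0]],
    [1,[2.9,-3.3,0],[0,0,0]],
    [1,[2.9,-3.3,0],[0,0,0]],
    [1,[2.9,-3.3,0],[0,0,0]]
  ]
}}

```text
time: 1.95
ee_pos: [0.337, -0.1372, 0.244]
orientation: [[0.967, 0.254, 0.001], [0.254, -0.967, -0.001], [0.001, 0.001, -1.0]]
force: [1.6, -0.2, 0.3]
width: 0.0934
grasp_force: 0.0
```

Call:
{"name": "jog_arm", "arguments": {
  "moves": [
    [1,[2.9,-3.3,0],[0,0,0]],
    [1,[2.9,-3.3,0],[0,0,0]],
    [1,[2.9,-3.3,0],[0,0,0]],
    [1,[2.5,-3.3,0],[0,0,0]],
    [1,[0,0,4.5],[0,0,7.5]],
    [1,[0,0,4.5],[0,0,7.3]],
    [1,[0,0,0],[0,0,0]],
    [1,[0,0,0],[0,0,0]]
  ]
}}

```text
time: 2.75
ee_pos: [0.411, 0.0174, 0.1541]
orientation: [[1.0, 0.003, -0.001], [0.003, -1.0, 0.0], [-0.001, -0.0, -1.0]]
force: [0.3, -0.6, -0.2]
width: 0.0924
grasp_force: 0.0
```

```bash
python3 - <<'E'
from h import *
o=st();im=viewer.get_image('wrist');C=cam('wrist',o)
for t in ['nut_top','yoke']:
    print(t,[(round(d['conf'],2),np.round(d['centre'],4).tolist(),px(C,d['centre']).round()) for d in tip_of(t,'wrist')])
for t,z in [('press_foot',.012),('nut',.032)]:
  for d in cut_out(t,'wrist')[:2]:
    ys,xs=np.nonzero(d['mask']);P=toplane(C,np.c_[xs,ys],z)[:,:2].astype(np.float32)
    print(t,round(d['conf'],2),len(xs),xs.mean(),ys.mean(),cv2.minAreaRect(P))
cv2.imwrite('pics/w1.png',im[:,:,::-1])
E
```

```text
{'time': 2.75, 'ee_pos': [0.411, 0.0174, 0.1541], 'force': [0.255, -0.5638, -0.2473], 'moment': [0.0568, -0.042, 0.05], 'width': 0.0924, 'grasp_force': 0.0, 'joint_pos': [-0.2304, 0.0979, 1.9745, 0.0, 1.0707, 1.3376]} yaw 0.16
nut_top [(0.84, [0.4588, 0.0253, 0.0352], array([312., 183.])), (0.7, [0.449, 0.2431, 0.0335], array([ 36., 194.]))]
yoke []
press_foot 0.86 28024 63.82986011989723 154.50139166428775 ((0.4796755313873291, 0.2510634958744049), (0.1717766970396042, 0.15268804132938385), 18.435935974121094)
press_foot 0.63 39675 308.5775677378702 124.17837429111532 ((0.504205584526062, 0.028166495263576508), (0.18980059027671814, 0.14872153103351593), 6.898200988769531)
nut 0.98 1232 315.19074675324674 181.20941558441558 ((0.4598042368888855, 0.022203786298632622), (0.029320551082491875, 0.03288296237587929), 50.36770248413086)
nut 0.83 1693 49.567631423508566 197.0023626698169 ((0.44666287302970886, 0.2347182184457779), (0.03073889948427677, 0.043355438858270645), 13.730376243591309)
```

View pics/w1.png

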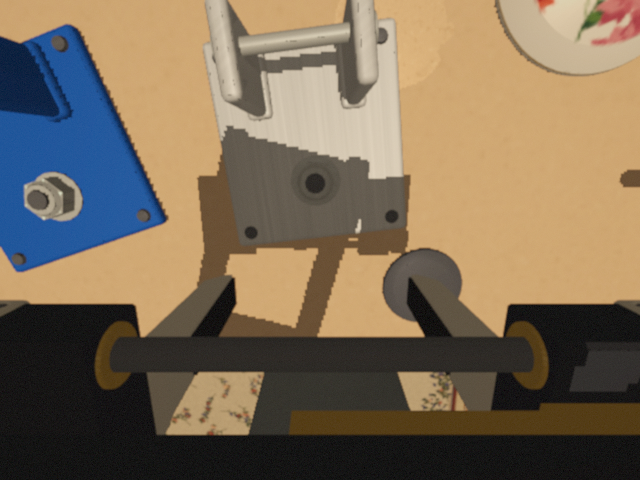

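```bash
python3 - <<'E'
from h import *
o=arm.get_obs();im=viewer.get_image('wrist');C=cam('wrist',o)
d=cut_out('nut','wrist')[0];m=d['mask']
ys,xs=np.nonzero(m);P=toplane(C,np.c_[xs,ys],.032)[:,:2];c=P.mean(0);print(c,len(P))
# hexagon fit: maximise IoU over centre, angle, in a metric grid
g=np.stack(np.meshgrid(np.arange(-.03,.03,.0005),np.arange(-.03,.03,.0005),indexing='ij'),-1).reshape(-1,2)+c
uv=np.array([px(C,np.r_[q,.032]) for q in g]);M=cv2.remap(m.astype(np.float32),uv[:,0].astype(np.float32).reshape(1,-1),uv[:,1].astype(np.float32).reshape(1,-1),1)[0]>.5
for dx in [0]:
  res=[]
  for a in range(0,60,2):
    best=0
    for ox in np.arange(-.002,.0021,.001):
      for oy in np.arange(-.002,.0021,.001):
        r=g-c-[ox,oy]
        H=np.max([abs(r@[np.cos(np.radians(a+60*k)),np.sin(np.radians(a+60*k))]) for k in range(3)],0)<.015
        best=max(best,(H&M).sum()/(H|M).sum())
    res.append((round(best,3),a))
  print(sorted(res)[::-1][:8])
cr=im[135:230,265:365];g2=cv2.cvtColor(cr,cv2.COLOR_RGB2GRAY).astype(float);lo,hi=np.percentile(g2,[2,85]);g2=np.clip((g2-lo)/(hi-lo)*255,0,255).astype(np.uint8)
a=cv2.resize(g2,None,fx=6,fy=6,interpolation=cv2.INTER_CUBIC)
cv2.imwrite('pics/nut.png',a)
plan([.457,-.326,.15],2)
E
```

```text
[0.4597572  0.02253951] 1246
[(np.float64(0.966), 52), (np.float64(0.966), 50), (np.float64(0.963), 54), (np.float64(0.958), 48), (np.float64(0.954), 56), (np.float64(0.947), 46), (np.float64(0.943), 58), (np.float64(0.94), 44)]
shift cm [ 4.52 34.29  0.52] turn deg [ 0.04 -0.15 -2.03] yaw now -0.03 t 3.1
```

View pics/nut.png

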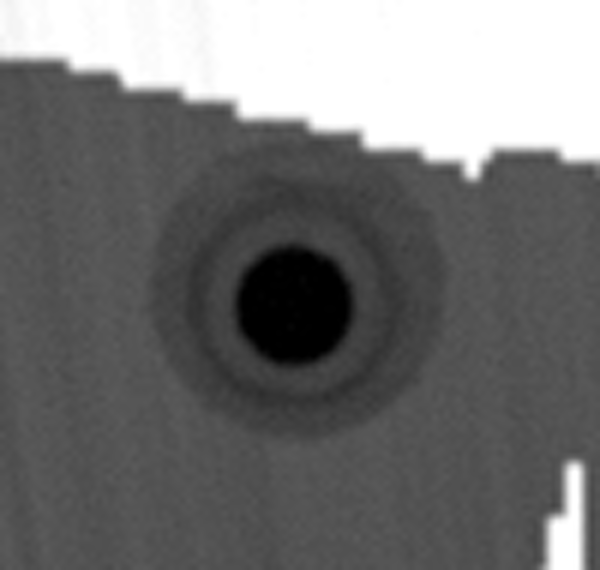

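The nut is at (0.4598, 0.0225), at picture (315,182). Its flats point along about 51° (≡ −9°) in the world and the foot's yaw is about 6.5°, so the nut angle comes out at about 0.27 rad, which is in the expected range. Now to the key.

Call:
{"name": "jog_arm", "arguments": {
  "moves": [
    [1,[0.5,4.3,-2.3],[0,0,0]],
    [1,[0.5,4.3,-2.3],[0,0,0]],
    [1,[0.5,4.3,0],[0,0,0]],
    [1,[0.5,4.3,0],[0,0,0]],
    [1,[0.5,4.3,0],[0,0,0]],
    [1,[0.5,4.3,0],[0,0,0]],
    [1,[0.5,4.3,0],[0,0,0]],
    [1,[0.5,4.3,0],[0,0,0]],
    [1,[0.5,4.3,0],[0,0,0]]
  ]
}}

```text
time: 4.0
ee_pos: [0.4558, -0.3718, 0.2003]
orientation: [[1.0, -0.001, 0.001], [-0.001, -1.0, -0.001], [0.001, 0.001, -1.0]]
force: [0.7, 0.9, -0.2]
width: 0.0932
grasp_force: 0.0
```

Call:
{"name": "jog_arm", "arguments": {
  "moves": [
    [1,[0,0,0],[0,0,-8.5]],
    [1,[0,0,0],[0,0,-8.5]],
    [1,[0,0,0],[0,0,-8.5]],
    [1,[0,0,0],[0,0,-8.5]],
    [1,[0,0,0],[0,0,-8.5]],
    [1,[0,0,0],[0,0,-8.5]],
    [1,[0,0,0],[0,0,-8.5]],
    [1,[0,0,0],[0,0,-8.5]],
    [1,[0,0,0],[0,0,-8.5]],
    [1,[0,0,0],[0,0,-8.5]]
  ]
}}

```text
time: 5.0
ee_pos: [0.4559, -0.3699, 0.2002]
orientation: [[0.081, 0.997, 0.0], [0.997, -0.081, -0.001], [-0.0, 0.0, -1.0]]
force: [-0.9, -0.3, -0.2]
width: 0.0928
grasp_force: 0.0
```

Call:
{"name": "jog_arm", "arguments": {
  "moves": [
    [1,[0,0,0],[0,0,-6]],
    [1,[0,0,0],[0,0,0]],
    [1,[0,0,0],[0,0,0]]
  ]
}}

```text
time: 5.3
ee_pos: [0.456, -0.3698, 0.2]
orientation: [[-0.014, 1.0, 0.0], [1.0, 0.014, -0.0], [-0.0, 0.0, -1.0]]
force: [-0.7, -0.7, 0.9]
width: 0.0932
grasp_force: 0.0
```

```bash
python3 - <<'E'
from h import *
o=st();im=viewer.get_image('wrist');C=cam('wrist',o)
print([(round(d['conf'],2),np.round(d['centre'],4).tolist(),px(C,d['centre']).round()) for d in tip_of('key_grip','wrist')])
for d in cut_out('key_grip','wrist')[:1]:
    ys,xs=np.nonzero(d['mask']);P=toplane(C,np.c_[xs,ys],.076)[:,:2].astype(np.float32)
    print(len(xs),xs.min(),xs.max(),ys.min(),ys.max(),cv2.minAreaRect(P))
cv2.imwrite('pics/w2.png',im[:,:,::-1])
plan([.457,-.326,.076],92)
E
```

```text
{'time': 5.3, 'ee_pos': [0.456, -0.3698, 0.2], 'force': [-0.6912, -0.7227, 0.8598], 'moment': [-0.0283, -0.1258, -0.0357], 'width': 0.0932, 'grasp_force': 0.0, 'joint_pos': [-0.8713, 0.3556, 1.5086, 0.0, 1.2769, -0.8854]} yaw 90.81
[(0.81, [0.4564, -0.3318, 0.0682], array([323., 195.]))]
4291 302 347 85 284 ((0.4574466943740845, -0.32878080010414124), (0.035798776894807816, 0.15786020457744598), 2.0054218769073486)
shift cm [ 4.37  0.17 12.38] turn deg [ 0.01  0.01 -1.12] yaw now 90.88 t 5.45
```

View pics/w2.png

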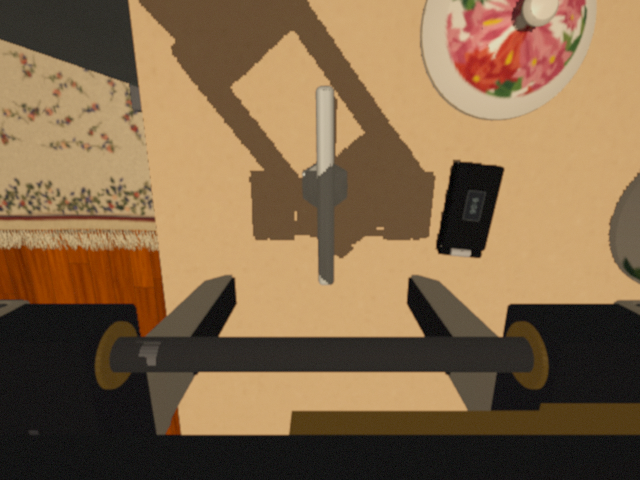

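The bar runs from (324,87) to (327,283), so the key is at (0.457, −0.3285) with the bar at about 91.7°, and nothing stands in the way of the fingers. Grasp it.

Call:
{"name": "jog_arm", "arguments": {
  "moves": [
    [1,[2.1,0.1,2],[0,0,-0.9]],
    [1,[2.0,0.0,3],[0,0,0]],
    [1,[0,0,4],[0,0,0]],
    [1,[0,0,2.6],[0,0,0]],
    [1,[0,0,1],[0,0,0]],
    [0.5,[0,0,0],[0,0,0]],
    [0,[0,0,0],[0,0,0]],
    [0,[0,0,0],[0,0,0]],
    [0,[0,0,0],[0,0,0]],
    [0,[0,0,0],[0,0,0]]
  ],
  "newtons": 60
}}

```text
time: 6.45
ee_pos: [0.4564, -0.3291, 0.0746]
orientation: [[-0.033, 0.999, 0.001], [0.999, 0.033, -0.001], [-0.001, 0.001, -1.0]]
force: [-0.1, 0.1, -0.5]
width: 0.0575
grasp_force: 0.0
```

Call:
{"name": "jog_arm", "arguments": {
  "moves": [
    [0,[0,0,0],[0,0,0]],
    [0,[0,0,0],[0,0,0]],
    [0,[0,0,0],[0,0,0]]
  ]
}}

```text
time: 6.75
ee_pos: [0.456, -0.3286, 0.0737]
orientation: [[-0.033, 0.999, 0.0], [0.999, 0.033, -0.0], [-0.0, 0.0, -1.0]]
force: [-0.2, -1.4, 0.3]
width: 0.0337
grasp_force: 0.0
```

```bash
python3 - <<'E'
from h import *
o=st();im=viewer.get_image('wrist');C=cam('wrist',o)
for c in ['wrist','top']:
  if c=='top': viewer.get_image('top')
  print([(round(d['conf'],2),np.round(d['centre'],4).tolist()) for d in tip_of('key_grip',c)])
for d in cut_out('key_grip','wrist')[:1]:
    ys,xs=np.nonzero(d['mask']);P=toplane(C,np.c_[xs,ys],o['ee_pos'][2]+.002)[:,:2].astype(np.float32)
    print(len(xs),cv2.minAreaRect(P),P.min(0),P.max(0))
cv2.imwrite('pics/w3.png',im[:,:,::-1])
E
```

```text
{'time': 6.75, 'ee_pos': [0.456, -0.3286, 0.0737], 'force': [-0.1521, -1.434, 0.2822], 'moment': [-0.0547, -0.0731, -0.0082], 'width': 0.0337, 'grasp_force': 0.0, 'joint_pos': [-0.8229, 0.4478, 1.7157, 0.0, 0.978, -0.8556]} yaw 91.87
[(0.6, [0.4554, -0.3265, 0.0704])]
[]
9155 ((0.456117182970047, -0.3158624768257141), (0.13265343010425568, 0.030893580988049507), 88.5224380493164) [ 0.44085726 -0.38213602] [ 0.47179937 -0.24956326]
```

View pics/w3.png

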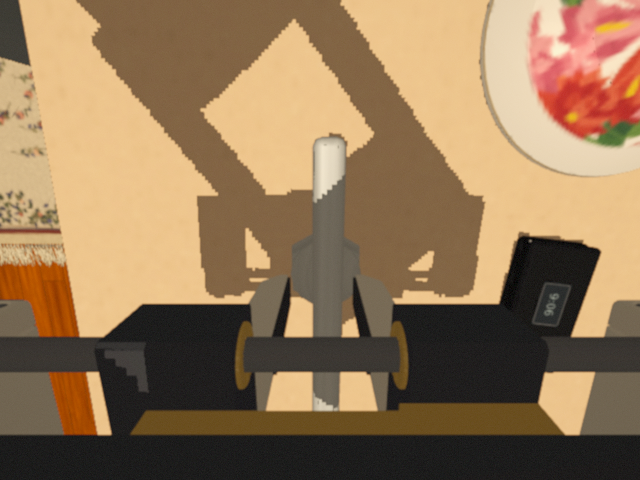

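The fingers are astride the bar, centred near (329,300), and still closing. I'll let them close, then lift.

Call:
{"name": "jog_arm", "arguments": {
  "moves": [
    [0,[0,0,0],[0,0,0]],
    [0,[0,0,0],[0,0,0]],
    [0,[0,0,0],[0,0,0]],
    [0,[0,0,0],[0,0,0]],
    [0,[0,0,0],[0,0,0]],
    [0,[0,0,0],[0,0,0]]
  ]
}}

```text
time: 7.6
ee_pos: [0.456, -0.3286, 0.0736]
orientation: [[-0.033, 0.999, 0.0], [0.999, 0.033, -0.0], [-0.0, 0.0, -1.0]]
force: [1.6, -0.3, -1.8]
width: 0.0134
grasp_force: 60.0
```

```bash
python3 - <<'E'
from h import *
st()
plan([.4598,.0225,.16],90-9)
E
```

```text
{'time': 7.6, 'ee_pos': [0.456, -0.3286, 0.0736], 'force': [1.6361, -0.3098, -1.7936], 'moment': [-0.1207, -0.368, -0.0389], 'width': 0.0134, 'grasp_force': 59.9923, 'joint_pos': [-0.8229, 0.4479, 1.7157, 0.0001, 0.9778, -0.8556]} yaw 91.87
shift cm [35.08  1.52 -8.64] turn deg [1.000e-02 0.000e+00 1.087e+01] yaw now 91.87 t 7.6
```

Call:
{"name": "jog_arm", "arguments": {
  "moves": [
    [0,[0,0,-2],[0,0,0]],
    [0,[0,0,-3],[0,0,0]],
    [0,[3,0.2,-2.6],[0,0,0]],
    [0,[4,0.2,-1],[0,0,0]],
    [0,[4,0.2,0],[0,0,0]],
    [0,[4,0.2,0],[0,0,0]],
    [0,[4,0.2,0],[0,0,0]],
    [0,[4,0.2,0],[0,0,0]],
    [0,[4,0.2,0],[0,0,0]],
    [0,[4,0.2,0],[0,0,0]]
  ]
}}

```text
time: 8.6
ee_pos: [0.4605, -0.0165, 0.159]
orientation: [[-0.032, 0.999, -0.002], [0.999, 0.032, 0.0], [0.0, -0.002, -1.0]]
force: [1.5, 0.0, -4.3]
width: 0.0131
grasp_force: 60.0
```

Call:
{"name": "jog_arm", "arguments": {
  "moves": [
    [0,[3,0.1,0],[0,0,0]],
    [0,[1.1,0,0],[0,0,0]],
    [0,[0,0,0],[0,0,5.5]],
    [0,[0,0,0],[0,0,5.4]],
    [0,[0,0,0],[0,0,0]],
    [0,[0,0,0],[0,0,0]],
    [0,[0,0,0],[0,0,0]]
  ]
}}

```text
time: 9.3
ee_pos: [0.4613, 0.0223, 0.1594]
orientation: [[0.156, 0.988, -0.001], [0.988, -0.156, -0.0], [-0.0, -0.001, -1.0]]
force: [0.7, 0.8, -4.7]
width: 0.014
grasp_force: 60.0
```

```bash
python3 - <<'E'
from h import *
o=st();plan([.4598,.0225,.10],81)
im=viewer.get_image('side');C=cam('side')
print([(round(d['conf'],2),np.round(d['centre'],4).tolist()) for d in tip_of('key','side')+tip_of('nut_top','side')])
cv2.imwrite('pics/s2.png',cv2.resize(im[120:300,220:460,::-1],None,fx=3.3,fy=3.3,interpolation=cv2.INTER_CUBIC))
print('nut px',px(C,[.4598,.0225,.032]))
E
```

```text
{'time': 9.3, 'ee_pos': [0.4613, 0.0223, 0.1594], 'force': [0.7455, 0.8083, -4.6768], 'moment': [-0.0449, -0.0844, -0.0194], 'width': 0.014, 'grasp_force': 59.9908, 'joint_pos': [-0.1938, 0.1803, 1.8593, -0.0002, 1.1027, -0.0373]} yaw 81.04
shift cm [-0.   -0.14  5.94] turn deg [-0.04  0.01  0.04] yaw now 81.04 t 9.3
[(0.69, [0.461, 0.0236, 0.0857]), (0.66, [0.459, 0.0199, 0.0341])]
nut px [318.21813308 234.65492613]
```

View pics/s2.png

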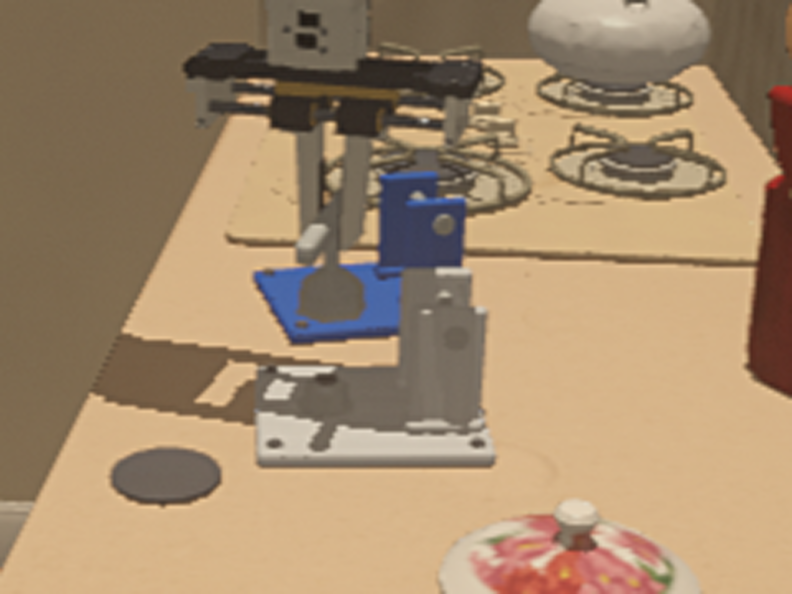

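The key hangs upright in the gripper over the nut (socket at crop (332,295), nut at (325,385)). Lower it gently and feel for it.

Call:
{"name": "jog_arm", "arguments": {
  "moves": [
    [0,[-0.05,-0.15,2],[0,0,0]],
    [0,[0,0,2],[0,0,0]],
    [0,[0,0,1],[0,0,0]],
    [0,[0,0,0.3],[0,0,0]],
    [0,[0,0,0.2],[0,0,0]],
    [0,[0,0,0.2],[0,0,0]],
    [0,[0,0,0],[0,0,0]]
  ]
}}

```text
time: 10.15
ee_pos: [0.4603, 0.0224, 0.1031]
orientation: [[0.157, 0.988, 0.001], [0.988, -0.157, -0.0], [-0.0, 0.001, -1.0]]
force: [0.0, 0.2, -5.2]
width: 0.0135
grasp_force: 60.0
```

```bash
python3 -c "
from h import *
st()"
```

```text
{'time': 10.15, 'ee_pos': [0.4603, 0.0224, 0.1031], 'force': [0.0023, 0.2318, -5.1818], 'moment': [-0.0289, -0.0655, -0.039], 'width': 0.0135, 'grasp_force': 59.9907, 'joint_pos': [-0.1941, 0.2522, 1.9316, 0.0, 0.9569, -0.0366]} yaw 80.97
```

Call:
{"name": "jog_arm", "arguments": {
  "moves": [
    [0,[0,0,0.2],[0,0,0]],
    [0,[0,0,0.2],[0,0,0]],
    [0,[0,0,0.2],[0,0,0]],
    [0,[0,0,0],[0,0,0]]
  ]
}}

```text
time: 10.55
ee_pos: [0.4599, 0.0226, 0.0966]
orientation: [[0.157, 0.988, -0.0], [0.988, -0.157, 0.0], [0.0, -0.0, -1.0]]
force: [0.3, 1.5, -3.3]
width: 0.0132
grasp_force: 60.0
```

```bash
python3 -c "
from h import *
st()"
```

```text
{'time': 10.55, 'ee_pos': [0.4599, 0.0226, 0.0966], 'force': [0.2567, 1.4537, -3.2926], 'moment': [0.0819, 0.0576, 0.0356], 'width': 0.0132, 'grasp_force': 59.9912, 'joint_pos': [-0.1941, 0.2615, 1.939, 0.0002, 0.9414, -0.0366]} yaw 80.97
```

Call:
{"name": "jog_arm", "arguments": {
  "moves": [
    [0,[0,0,0.2],[0,0,0]],
    [0,[0,0,0.2],[0,0,0]],
    [0,[0,0,0.2],[0,0,0]],
    [0,[0,0,0.1],[0,0,0]],
    [0,[0,0,0],[0,0,0]]
  ]
}}

```text
time: 11.05
ee_pos: [0.4595, 0.0227, 0.0892]
orientation: [[0.157, 0.988, -0.001], [0.988, -0.157, 0.0], [0.0, -0.001, -1.0]]
force: [-1.3, 1.6, -5.5]
width: 0.0134
grasp_force: 60.0
```

```bash
python3 -c "
from h import *
st()"
```

```text
{'time': 11.05, 'ee_pos': [0.4595, 0.0227, 0.0892], 'force': [-1.2502, 1.5911, -5.5293], 'moment': [0.428, 0.1933, 0.0461], 'width': 0.0134, 'grasp_force': 59.991, 'joint_pos': [-0.194, 0.2727, 1.9469, 0.0003, 0.9231, -0.0366]} yaw 80.97
```

Fully seated (TCP 0.0892). Swing 1: clockwise 24°.

Call:
{"name": "jog_arm", "arguments": {
  "moves": [
    [0,[0,0,0],[0,0,4]],
    [0,[0,0,0],[0,0,4]],
    [0,[0,0,0],[0,0,4]],
    [0,[0,0,0],[0,0,0]]
  ]
}}

```text
time: 11.45
ee_pos: [0.4591, 0.0231, 0.0892]
orientation: [[0.36, 0.933, -0.002], [0.933, -0.36, 0.001], [0.0, -0.002, -1.0]]
force: [-2.0, 4.6, -5.4]
width: 0.0138
grasp_force: 60.0
```

```bash
python3 -c "
from h import *
st()"
```

```text
{'time': 11.45, 'ee_pos': [0.4591, 0.0231, 0.0892], 'force': [-2.0093, 4.5889, -5.4415], 'moment': [0.8993, 0.3789, 0.0743], 'width': 0.0138, 'grasp_force': 59.9983, 'joint_pos': [-0.1937, 0.2724, 1.9473, 0.001, 0.924, 0.1734]} yaw 68.93
```

Call:
{"name": "jog_arm", "arguments": {
  "moves": [
    [0,[0.07,-0.1,0],[0,0,4]],
    [0,[0,0,0],[0,0,4]],
    [0,[0,0,0],[0,0,4]],
    [0,[0,0,0],[0,0,0]],
    [0,[0,0,0],[0,0,0]]
  ]
}}

```text
time: 11.95
ee_pos: [0.4591, 0.0236, 0.0893]
orientation: [[0.543, 0.84, -0.001], [0.84, -0.543, 0.0], [-0.0, -0.001, -1.0]]
force: [0.9, 2.4, -8.6]
width: 0.0133
grasp_force: 60.0
```

```bash
python3 -c "
from h import *
st()"
```

```text
{'time': 11.95, 'ee_pos': [0.4591, 0.0236, 0.0893], 'force': [0.8835, 2.4308, -8.6314], 'moment': [0.6171, 0.0328, 0.0386], 'width': 0.0133, 'grasp_force': 59.9931, 'joint_pos': [-0.1922, 0.2715, 1.9481, 0.0002, 0.9225, 0.3813]} yaw 57.13
```

Call:
{"name": "jog_arm", "arguments": {
  "moves": [
    [0,[0,0,-0.6],[0,0,0]],
    [0,[0,0,-0.8],[0,0,0]],
    [0,[0,0,-0.9],[0,0,0]],
    [0,[0,0,0],[0,0,0]]
  ]
}}

```text
time: 12.35
ee_pos: [0.461, 0.0229, 0.1148]
orientation: [[0.545, 0.839, 0.005], [0.839, -0.545, -0.001], [0.001, 0.005, -1.0]]
force: [-0.0, -0.8, -4.6]
width: 0.0135
grasp_force: 60.0
```

Call:
{"name": "jog_arm", "arguments": {
  "moves": [
    [0,[0,0,0],[0,0,-8.3]],
    [0,[0,0,0],[0,0,-8.3]],
    [0,[0,0,0],[0,0,-8.3]],
    [0,[0,0,0],[0,0,-8.3]],
    [0,[0,0,0],[0,0,-8.3]],
    [0,[0,0,0],[0,0,-8.3]],
    [0,[0,0,0],[0,0,-8.3]],
    [0,[0,0,0],[0,0,-8.3]],
    [0,[0,0,0],[0,0,0]]
  ]
}}

```text
time: 13.25
ee_pos: [0.4595, 0.0232, 0.113]
orientation: [[-0.551, 0.834, 0.001], [0.834, 0.551, -0.0], [-0.001, 0.0, -1.0]]
force: [0.4, 0.9, -4.7]
width: 0.0132
grasp_force: 60.0
```

```bash
python3 - <<'E'
from h import *
o=st()
im=viewer.get_image('wrist');C=cam('wrist',o)
for d in cut_out('nut','wrist')[:2]:
    ys,xs=np.nonzero(d['mask']);P=toplane(C,np.c_[xs,ys],.032)[:,:2].astype(np.float32);print(d['conf'],len(xs),cv2.minAreaRect(P))
for d in cut_out('press_foot','wrist')[:2]:
    ys,xs=np.nonzero(d['mask']);P=toplane(C,np.c_[xs,ys],.012)[:,:2].astype(np.float32);print(d['conf'],len(xs),cv2.minAreaRect(P))
cv2.imwrite('pics/w4.png',im[:,:,::-1])
E
```

```text
{'time': 13.25, 'ee_pos': [0.4595, 0.0232, 0.113], 'force': [0.3714, 0.9135, -4.7113], 'moment': [0.0117, -0.1259, -0.0359], 'width': 0.0132, 'grasp_force': 59.9888, 'joint_pos': [-0.1924, 0.2367, 1.9221, -0.0004, 0.9819, -0.7761]} yaw 123.45
0.5 6286 ((0.36404702067375183, -0.05868220329284668), (0.06767354160547256, 0.06367345154285431), 67.58499145507812)
0.9 23976 ((0.5275067090988159, 0.033711500465869904), (0.2394106090068817, 0.14657697081565857), 7.191233158111572)
0.63 23926 ((0.4876026213169098, 0.21567609906196594), (0.16663697361946106, 0.074932761490345), 19.40048599243164)
```

View pics/w4.png

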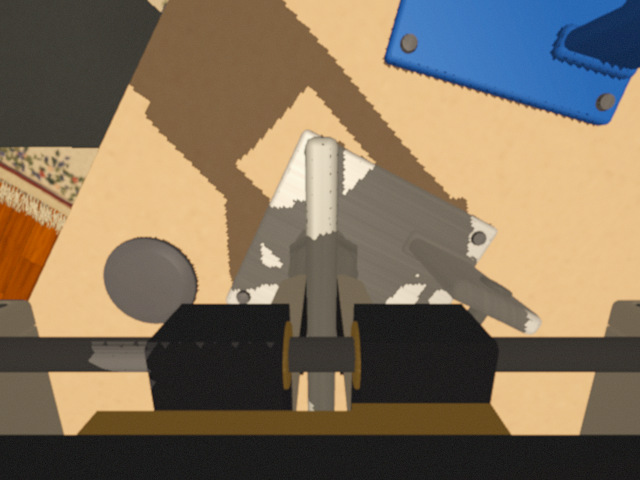

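The key is held straight with the bar at (322,200), and there is clearance to the ear at (470,285). Lower for swing 2.

Call:
{"name": "jog_arm", "arguments": {
  "moves": [
    [0,[0,0,0.6],[0,0,0]],
    [0,[0,0,0.3],[0,0,0]],
    [0,[0,0,0.2],[0,0,0]],
    [0,[0,0,0.2],[0,0,0]],
    [0,[0,0,0.1],[0,0,0]],
    [0,[0,0,0],[0,0,0]]
  ]
}}

```text
time: 14.0
ee_pos: [0.4592, 0.0235, 0.0985]
orientation: [[-0.55, 0.835, -0.0], [0.835, 0.55, 0.0], [0.0, -0.0, -1.0]]
force: [-0.4, -0.1, -4.2]
width: 0.0136
grasp_force: 60.0
```

```bash
python3 -c "
from h import *
st()"
```

```text
{'time': 14.0, 'ee_pos': [0.4592, 0.0235, 0.0985], 'force': [-0.4154, -0.15, -4.1712], 'moment': [-0.0235, -0.0822, -0.0132], 'width': 0.0136, 'grasp_force': 59.9909, 'joint_pos': [-0.1922, 0.2579, 1.9382, 0.0, 0.9459, -0.7745]} yaw 123.36
```

Call:
{"name": "jog_arm", "arguments": {
  "moves": [
    [0,[0,0,0.3],[0,0,0]],
    [0,[0,0,0.3],[0,0,0]],
    [0,[0,0,0.3],[0,0,0]],
    [0,[0,0,0],[0,0,0]],
    [0,[0,0,0],[0,0,4]],
    [0,[0,0,0],[0,0,4]],
    [0,[0,0,0],[0,0,4]],
    [0,[0,0,0],[0,0,4]]
  ]
}}

```text
time: 14.8
ee_pos: [0.4585, 0.0235, 0.0892]
orientation: [[-0.296, 0.955, -0.002], [0.955, 0.296, -0.0], [0.001, -0.002, -1.0]]
force: [-2.5, -1.4, -5.8]
width: 0.0135
grasp_force: 60.0
```

```bash
python3 -c "
from h import *
st()"
```

```text
{'time': 14.8, 'ee_pos': [0.4585, 0.0235, 0.0892], 'force': [-2.5131, -1.3667, -5.7581], 'moment': [-0.3141, 0.3883, 0.163], 'width': 0.0135, 'grasp_force': 60.016, 'joint_pos': [-0.1923, 0.2715, 1.9486, -0.0005, 0.9232, -0.4927]} yaw 107.23
```

Call:
{"name": "jog_arm", "arguments": {
  "moves": [
    [0,[0,0,0],[0,0,5]],
    [0,[0,0,0],[0,0,5]],
    [0,[0,0,0],[0,0,5]],
    [0,[0,0,0],[0,0,5]],
    [0,[0,0,0],[0,0,5]]
  ]
}}

```text
time: 15.3
ee_pos: [0.4588, 0.0238, 0.0892]
orientation: [[0.136, 0.991, -0.001], [0.991, -0.136, 0.001], [0.0, -0.001, -1.0]]
force: [-1.1, 0.8, -6.9]
width: 0.0135
grasp_force: 60.0
```

```bash
python3 -c "
from h import *
st()"
```

```text
{'time': 15.3, 'ee_pos': [0.4588, 0.0238, 0.0892], 'force': [-1.0565, 0.8335, -6.8577], 'moment': [-0.0153, 0.1758, 0.0929], 'width': 0.0135, 'grasp_force': 60.0169, 'joint_pos': [-0.1921, 0.2715, 1.9484, 0.0003, 0.9229, -0.0557]} yaw 82.17
```

Call:
{"name": "jog_arm", "arguments": {
  "moves": [
    [0,[0,0,0],[0,0,5]],
    [0,[0,0,0],[0,0,5]],
    [0,[0,0,0],[0,0,5]],
    [0,[0,0,0],[0,0,5]],
    [0,[0,0,0],[0,0,5]],
    [0,[0,0,0],[0,0,0]]
  ]
}}

```text
time: 15.9
ee_pos: [0.4591, 0.0239, 0.0893]
orientation: [[0.54, 0.842, -0.0], [0.842, -0.54, 0.001], [0.0, -0.001, -1.0]]
force: [0.4, 0.9, -8.0]
width: 0.0137
grasp_force: 60.0
```

```bash
python3 -c "
from h import *
st()"
```

```text
{'time': 15.9, 'ee_pos': [0.4591, 0.0239, 0.0893], 'force': [0.3521, 0.9047, -8.0231], 'moment': [0.2012, -0.031, 0.0439], 'width': 0.0137, 'grasp_force': 59.9929, 'joint_pos': [-0.192, 0.2717, 1.9481, 0.0008, 0.9224, 0.378]} yaw 57.32
```

Swing back and re-seat for swing 3.

Call:
{"name": "jog_arm", "arguments": {
  "moves": [
    [0,[0,0,-0.6],[0,0,0]],
    [0,[0,0,-0.8],[0,0,0]],
    [0,[0,0,-0.9],[0,0,0]],
    [0,[0,0,0],[0,0,0]]
  ]
}}

```text
time: 16.3
ee_pos: [0.4607, 0.0232, 0.1146]
orientation: [[0.539, 0.842, 0.004], [0.843, -0.539, -0.001], [0.001, 0.004, -1.0]]
force: [0.3, -0.2, -4.8]
width: 0.0137
grasp_force: 60.0
```

Call:
{"name": "jog_arm", "arguments": {
  "moves": [
    [0,[0,0,0],[0,0,-8.3]],
    [0,[0,0,0],[0,0,-8.3]],
    [0,[0,0,0],[0,0,-8.3]],
    [0,[0,0,0],[0,0,-8.3]],
    [0,[0,0,0],[0,0,-8.3]],
    [0,[0,0,0],[0,0,-8.3]],
    [0,[0,0,0],[0,0,-8.3]],
    [0,[0,0,0],[0,0,-8.3]],
    [0,[0,0,0],[0,0,0]]
  ]
}}

```text
time: 17.2
ee_pos: [0.4593, 0.0234, 0.1129]
orientation: [[-0.557, 0.83, 0.0], [0.83, 0.557, -0.0], [-0.0, 0.0, -1.0]]
force: [0.4, -0.7, -5.1]
width: 0.0138
grasp_force: 60.0
```

Call:
{"name": "jog_arm", "arguments": {
  "moves": [
    [0,[0,0,0.6],[0,0,0]],
    [0,[0,0,0.3],[0,0,0]],
    [0,[0,0,0.2],[0,0,0]],
    [0,[0,0,0.2],[0,0,0]],
    [0,[0,0,0.1],[0,0,0]],
    [0,[0,0,0],[0,0,0]]
  ]
}}

```text
time: 17.8
ee_pos: [0.4592, 0.0235, 0.0985]
orientation: [[-0.556, 0.831, -0.0], [0.831, 0.556, 0.0], [0.0, -0.0, -1.0]]
force: [0.1, -0.2, -4.2]
width: 0.0134
grasp_force: 60.0
```

```bash
python3 -c "
from h import *
st()"
```

```text
{'time': 17.8, 'ee_pos': [0.4592, 0.0235, 0.0985], 'force': [0.1282, -0.1645, -4.2342], 'moment': [-0.012, -0.1175, -0.0045], 'width': 0.0134, 'grasp_force': 59.9907, 'joint_pos': [-0.1922, 0.2578, 1.9382, -0.0, 0.9458, -0.7813]} yaw 123.75
```

Call:
{"name": "jog_arm", "arguments": {
  "moves": [
    [0,[0,0,0.3],[0,0,0]],
    [0,[0,0,0.3],[0,0,0]],
    [0,[0,0,0.3],[0,0,0]],
    [0,[0,0,0],[0,0,0]],
    [0,[0,0,0],[0,0,6]],
    [0,[0,0,0],[0,0,6]],
    [0,[0,0,0],[0,0,6]],
    [0,[0,0,0],[0,0,6]],
    [0,[0,0,0],[0,0,6]],
    [0,[0,0,0],[0,0,4]]
  ]
}}

```text
time: 18.8
ee_pos: [0.4587, 0.0237, 0.0892]
orientation: [[0.008, 1.0, -0.001], [1.0, -0.008, 0.0], [0.0, -0.001, -1.0]]
force: [-1.6, -1.1, -6.0]
width: 0.0132
grasp_force: 60.0
```

```bash
python3 -c "
from h import *
st()"
```

```text
{'time': 18.8, 'ee_pos': [0.4587, 0.0237, 0.0892], 'force': [-1.5857, -1.141, -5.9777], 'moment': [-0.1271, 0.2252, 0.147], 'width': 0.0132, 'grasp_force': 60.0165, 'joint_pos': [-0.1921, 0.2716, 1.9485, 0.0001, 0.923, -0.1845]} yaw 89.56
```

Call:
{"name": "jog_arm", "arguments": {
  "moves": [
    [0,[0,0,0],[0,0,2]],
    [0,[0,0,0],[0,0,2]]
  ]
}}

```text
time: 19.0
ee_pos: [0.4587, 0.0237, 0.0892]
orientation: [[0.075, 0.997, -0.001], [0.997, -0.075, 0.0], [0.0, -0.001, -1.0]]
force: [-1.7, 0.4, -5.5]
width: 0.0135
grasp_force: 60.0
```

```bash
python3 -c "
from h import *
st()"
```

```text
{'time': 19.0, 'ee_pos': [0.4587, 0.0237, 0.0892], 'force': [-1.7065, 0.3859, -5.526], 'moment': [-0.0331, 0.2229, 0.1108], 'width': 0.0135, 'grasp_force': 60.0147, 'joint_pos': [-0.1921, 0.2716, 1.9484, 0.0002, 0.9229, -0.1171]} yaw 85.7
```

Call:
{"name": "jog_arm", "arguments": {
  "moves": [
    [0,[0,0,0],[0,0,2]],
    [0,[0,0,0],[0,0,2]],
    [0,[0,0,0],[0,0,1]]
  ]
}}

```text
time: 19.3
ee_pos: [0.4588, 0.0238, 0.0892]
orientation: [[0.161, 0.987, -0.001], [0.987, -0.161, 0.0], [0.0, -0.001, -1.0]]
force: [-1.4, 1.0, -5.8]
width: 0.0135
grasp_force: 60.0
```

```bash
python3 -c "
from h import *
st()"
```

```text
{'time': 19.3, 'ee_pos': [0.4588, 0.0238, 0.0892], 'force': [-1.4198, 1.0176, -5.7565], 'moment': [-0.0263, 0.1641, 0.0999], 'width': 0.0135, 'grasp_force': 60.0138, 'joint_pos': [-0.192, 0.2716, 1.9484, 0.0003, 0.9228, -0.0302]} yaw 80.72
```

Call:
{"name": "jog_arm", "arguments": {
  "moves": [
    [0,[0,0,0],[0,0,1]],
    [0,[0,0,0],[0,0,1]]
  ]
}}

```text
time: 19.5
ee_pos: [0.4588, 0.0237, 0.0893]
orientation: [[0.196, 0.981, -0.001], [0.981, -0.196, 0.0], [0.0, -0.001, -1.0]]
force: [-0.8, 0.8, -8.6]
width: 0.0136
grasp_force: 60.0
```

```bash
python3 -c "
from h import *
st()"
```

```text
{'time': 19.5, 'ee_pos': [0.4588, 0.0237, 0.0893], 'force': [-0.777, 0.8397, -8.5889], 'moment': [0.1768, 0.2531, 0.1504], 'width': 0.0136, 'grasp_force': 60.0131, 'joint_pos': [-0.1921, 0.2715, 1.9483, 0.0003, 0.9229, 0.0046]} yaw 78.72
```

Call:
{"name": "jog_arm", "arguments": {
  "moves": [
    [0,[0,0,0],[0,0,1]],
    [0,[0,0,0],[0,0,1]]
  ]
}}

```text
time: 19.7
ee_pos: [0.4589, 0.0237, 0.0893]
orientation: [[0.23, 0.973, -0.001], [0.973, -0.23, 0.0], [0.0, -0.001, -1.0]]
force: [-1.4, 0.8, -10.0]
width: 0.0136
grasp_force: 60.0
```

```bash
python3 -c "
from h import *
st()"
```

```text
{'time': 19.7, 'ee_pos': [0.4589, 0.0237, 0.0893], 'force': [-1.3917, 0.8445, -10.0029], 'moment': [0.1935, 0.2183, 0.154], 'width': 0.0136, 'grasp_force': 60.0129, 'joint_pos': [-0.1921, 0.2714, 1.9483, 0.0002, 0.9229, 0.0399]} yaw 76.69
```

Call:
{"name": "jog_arm", "arguments": {
  "moves": [
    [0,[0,0,0],[0,0,1]]
  ]
}}

```text
time: 19.8
ee_pos: [0.4589, 0.0237, 0.0894]
orientation: [[0.247, 0.969, -0.001], [0.969, -0.247, 0.0], [0.0, -0.001, -1.0]]
force: [-1.7, 1.5, -10.0]
width: 0.0134
grasp_force: 60.0
```

```bash
python3 -c "
from h import *
st()"
```

```text
{'time': 19.8, 'ee_pos': [0.4589, 0.0237, 0.0894], 'force': [-1.6531, 1.4796, -9.9767], 'moment': [0.1863, 0.262, 0.0843], 'width': 0.0134, 'grasp_force': 60.0129, 'joint_pos': [-0.1921, 0.2714, 1.9483, 0.0003, 0.9229, 0.0575]} yaw 75.69
```

Call:
{"name": "jog_arm", "arguments": {
  "moves": [
    [0,[0,0,0],[0,0,1]]
  ]
}}

```text
time: 19.9
ee_pos: [0.4589, 0.0237, 0.0894]
orientation: [[0.264, 0.965, -0.001], [0.965, -0.264, 0.0], [0.0, -0.001, -1.0]]
force: [-1.1, 0.7, -10.2]
width: 0.0135
grasp_force: 60.0
```

```bash
python3 -c "
from h import *
st()"
```

```text
{'time': 19.9, 'ee_pos': [0.4589, 0.0237, 0.0894], 'force': [-1.1165, 0.7056, -10.1711], 'moment': [0.2979, 0.2723, 0.1099], 'width': 0.0135, 'grasp_force': 60.0125, 'joint_pos': [-0.1921, 0.2713, 1.9482, 0.0002, 0.9229, 0.075]} yaw 74.69
```

Call:
{"name": "jog_arm", "arguments": {
  "moves": [
    [0,[0,0,0],[0,0,1]]
  ]
}}

```text
time: 20.0
ee_pos: [0.4589, 0.0237, 0.0894]
orientation: [[0.281, 0.96, -0.001], [0.96, -0.281, 0.0], [0.0, -0.001, -1.0]]
force: [-0.9, 1.0, -10.9]
width: 0.0131
grasp_force: 60.0
```

```bash
python3 -c "
from h import *
st()"
```

```text
{'time': 20.0, 'ee_pos': [0.4589, 0.0237, 0.0894], 'force': [-0.9243, 0.9642, -10.8564], 'moment': [0.3226, 0.2172, 0.1159], 'width': 0.0131, 'grasp_force': 60.0126, 'joint_pos': [-0.1921, 0.2713, 1.9482, 0.0002, 0.9229, 0.0924]} yaw 73.69
```

Call:
{"name": "jog_arm", "arguments": {
  "moves": [
    [0,[0,0,0],[0,0,1]]
  ]
}}

```text
time: 20.1
ee_pos: [0.459, 0.0236, 0.0895]
orientation: [[0.298, 0.955, -0.001], [0.955, -0.298, 0.0], [0.0, -0.001, -1.0]]
force: [-2.5, 1.7, -11.0]
width: 0.0135
grasp_force: 60.0
```

```bash
python3 -c "
from h import *
st()"
```

```text
{'time': 20.1, 'ee_pos': [0.459, 0.0236, 0.0895], 'force': [-2.4504, 1.676, -10.9517], 'moment': [0.3338, 0.2775, 0.1524], 'width': 0.0135, 'grasp_force': 60.0125, 'joint_pos': [-0.1921, 0.2712, 1.9481, 0.0002, 0.9229, 0.1099]} yaw 72.69
```

Call:
{"name": "jog_arm", "arguments": {
  "moves": [
    [0,[0,0,0],[0,0,1]]
  ]
}}

```text
time: 20.2
ee_pos: [0.459, 0.0236, 0.0895]
orientation: [[0.314, 0.949, -0.001], [0.949, -0.314, 0.0], [0.0, -0.001, -1.0]]
force: [-2.3, 2.3, -11.7]
width: 0.0132
grasp_force: 60.0
```

```bash
python3 -c "
from h import *
st()"
```

```text
{'time': 20.2, 'ee_pos': [0.459, 0.0236, 0.0895], 'force': [-2.2881, 2.3094, -11.6903], 'moment': [0.3662, 0.3034, 0.141], 'width': 0.0132, 'grasp_force': 60.0125, 'joint_pos': [-0.1921, 0.2712, 1.9481, 0.0002, 0.923, 0.1274]} yaw 71.69
```

Call:
{"name": "jog_arm", "arguments": {
  "moves": [
    [0,[0,0,0],[0,0,1]]
  ]
}}

```text
time: 20.3
ee_pos: [0.459, 0.0236, 0.0895]
orientation: [[0.331, 0.944, -0.001], [0.944, -0.331, 0.0], [0.0, -0.001, -1.0]]
force: [-1.6, 1.8, -13.1]
width: 0.0137
grasp_force: 60.0
```

```bash
python3 -c "
from h import *
st()"
```

```text
{'time': 20.3, 'ee_pos': [0.459, 0.0236, 0.0895], 'force': [-1.5566, 1.7866, -13.0844], 'moment': [0.3891, 0.2587, 0.1658], 'width': 0.0137, 'grasp_force': 60.0125, 'joint_pos': [-0.1922, 0.2712, 1.9481, 0.0002, 0.9229, 0.1448]} yaw 70.68
```

Call:
{"name": "jog_arm", "arguments": {
  "moves": [
    [0,[0,0,0],[0,0,1]]
  ]
}}

```text
time: 20.4
ee_pos: [0.459, 0.0236, 0.0895]
orientation: [[0.347, 0.938, -0.001], [0.938, -0.347, 0.0], [0.0, -0.001, -1.0]]
force: [-1.8, 1.5, -11.6]
width: 0.0135
grasp_force: 60.0
```

```bash
python3 -c "
from h import *
st()"
```

```text
{'time': 20.4, 'ee_pos': [0.459, 0.0236, 0.0895], 'force': [-1.7687, 1.4557, -11.5871], 'moment': [0.4489, 0.3418, 0.1086], 'width': 0.0135, 'grasp_force': 60.0123, 'joint_pos': [-0.1922, 0.2712, 1.9481, 0.0002, 0.9229, 0.1623]} yaw 69.68
```

Call:
{"name": "jog_arm", "arguments": {
  "moves": [
    [0,[0,0,0],[0,0,0.8]]
  ]
}}

```text
time: 20.5
ee_pos: [0.4591, 0.0236, 0.0896]
orientation: [[0.36, 0.933, -0.0], [0.933, -0.36, 0.0], [0.0, -0.0, -1.0]]
force: [-1.5, 1.5, -11.0]
width: 0.0136
grasp_force: 60.1
```

```bash
python3 -c "
from h import *
st()"
```

```text
{'time': 20.5, 'ee_pos': [0.4591, 0.0236, 0.0896], 'force': [-1.5419, 1.5258, -10.9821], 'moment': [0.4569, 0.4002, 0.215], 'width': 0.0136, 'grasp_force': 60.0508, 'joint_pos': [-0.1921, 0.2711, 1.9479, 0.0001, 0.923, 0.176]} yaw 68.9
```

Call:
{"name": "jog_arm", "arguments": {
  "moves": [
    [0,[0,0,0],[0,0,0.7]]
  ]
}}

```text
time: 20.6
ee_pos: [0.4591, 0.0236, 0.0896]
orientation: [[0.371, 0.929, -0.0], [0.929, -0.371, 0.0], [-0.0, -0.0, -1.0]]
force: [-2.3, 3.0, -10.7]
width: 0.0133
grasp_force: 60.1
```

```bash
python3 -c "
from h import *
st()"
```

```text
{'time': 20.6, 'ee_pos': [0.4591, 0.0236, 0.0896], 'force': [-2.3027, 2.9768, -10.6947], 'moment': [0.5559, 0.4059, 0.3327], 'width': 0.0133, 'grasp_force': 60.096, 'joint_pos': [-0.1921, 0.2711, 1.9479, 0.0, 0.923, 0.188]} yaw 68.22
```

At the stop; the twist is rising. Small steps now.

Call:
{"name": "jog_arm", "arguments": {
  "moves": [
    [0,[0,0,0],[0,0,0.7]]
  ]
}}

```text
time: 20.7
ee_pos: [0.4591, 0.0236, 0.0896]
orientation: [[0.382, 0.924, -0.0], [0.924, -0.382, 0.0], [-0.0, -0.0, -1.0]]
force: [-2.3, 2.4, -11.1]
width: 0.0134
grasp_force: 60.2
```

```bash
python3 -c "
from h import *
st()"
```

```text
{'time': 20.7, 'ee_pos': [0.4591, 0.0236, 0.0896], 'force': [-2.3041, 2.4132, -11.1067], 'moment': [0.5226, 0.4666, 0.3876], 'width': 0.0134, 'grasp_force': 60.1546, 'joint_pos': [-0.1921, 0.271, 1.9479, 0.0001, 0.923, 0.2]} yaw 67.53
```

Call:
{"name": "jog_arm", "arguments": {
  "moves": [
    [0,[0,0,0],[0,0,0.7]],
    [0,[0,0,0],[0,0,0]]
  ]
}}

```text
time: 20.9
ee_pos: [0.4591, 0.0236, 0.0897]
orientation: [[0.393, 0.92, -0.0], [0.92, -0.393, 0.0], [0.0, -0.0, -1.0]]
force: [-2.7, 3.4, -9.6]
width: 0.0139
grasp_force: 60.2
```

```bash
python3 -c "
from h import *
st()"
```

```text
{'time': 20.9, 'ee_pos': [0.4591, 0.0236, 0.0897], 'force': [-2.7058, 3.4155, -9.5947], 'moment': [0.5865, 0.4455, 0.3807], 'width': 0.0139, 'grasp_force': 60.2107, 'joint_pos': [-0.1921, 0.271, 1.9478, 0.0001, 0.923, 0.2118]} yaw 66.86
```

Call:
{"name": "jog_arm", "arguments": {
  "moves": [
    [0,[0,0,0],[0,0,0.7]],
    [0,[0,0,0],[0,0,0]]
  ]
}}

```text
time: 21.1
ee_pos: [0.4592, 0.0236, 0.0897]
orientation: [[0.404, 0.915, -0.0], [0.915, -0.404, 0.0], [0.0, -0.0, -1.0]]
force: [-2.0, 2.8, -9.6]
width: 0.0136
grasp_force: 60.3
```

```bash
python3 -c "
from h import *
o=st();print(o['joint_torque'][5])"
```

```text
{'time': 21.1, 'ee_pos': [0.4592, 0.0236, 0.0897], 'force': [-1.9633, 2.7969, -9.6233], 'moment': [0.6241, 0.563, 0.4867], 'width': 0.0136, 'grasp_force': 60.3021, 'joint_pos': [-0.1921, 0.271, 1.9478, 0.0, 0.923, 0.224]} yaw 66.16
0.5942285433411598
```

Call:
{"name": "jog_arm", "arguments": {
  "moves": [
    [0,[0,0,0],[0,0,0]]
  ]
}}

```text
time: 21.2
ee_pos: [0.4592, 0.0236, 0.0897]
orientation: [[0.404, 0.915, -0.0], [0.915, -0.404, 0.0], [-0.0, -0.0, -1.0]]
force: [-2.5, 3.0, -9.8]
width: 0.0138
grasp_force: 60.3
```

```bash
python3 -c "
from h import *
o=st();print(o['joint_torque'][5])"
```

```text
{'time': 21.2, 'ee_pos': [0.4592, 0.0236, 0.0897], 'force': [-2.5088, 2.9941, -9.7707], 'moment': [0.6525, 0.586, 0.4802], 'width': 0.0138, 'grasp_force': 60.2963, 'joint_pos': [-0.1921, 0.271, 1.9478, 0.0, 0.923, 0.2236]} yaw 66.18
0.49399903044104576
```

Call:
{"name": "jog_arm", "arguments": {
  "moves": [
    [0,[0,0,0],[0,0,0.7]],
    [0,[0,0,0],[0,0,0]],
    [0,[0,0,0],[0,0,0]]
  ]
}}

```text
time: 21.5
ee_pos: [0.4592, 0.0236, 0.0897]
orientation: [[0.415, 0.91, -0.0], [0.91, -0.415, 0.0], [0.0, -0.0, -1.0]]
force: [-2.9, 2.7, -9.2]
width: 0.0136
grasp_force: 60.4
```

```bash
python3 -c "
from h import *
o=st();print(o['joint_torque'][5])"
```

```text
{'time': 21.5, 'ee_pos': [0.4592, 0.0236, 0.0897], 'force': [-2.9279, 2.7374, -9.2395], 'moment': [0.7755, 0.614, 0.5894], 'width': 0.0136, 'grasp_force': 60.3952, 'joint_pos': [-0.1921, 0.271, 1.9478, 0.0001, 0.9229, 0.2358]} yaw 65.48
0.5651173554360867
```

Call:
{"name": "jog_arm", "arguments": {
  "moves": [
    [0,[0,0,0],[0,0,0]]
  ]
}}

```text
time: 21.6
ee_pos: [0.4592, 0.0236, 0.0897]
orientation: [[0.415, 0.91, -0.0], [0.91, -0.415, 0.0], [0.0, -0.0, -1.0]]
force: [-2.6, 3.8, -9.3]
width: 0.0137
grasp_force: 60.4
```

```bash
python3 -c "
from h import *
o=st();print(o['joint_torque'][5])"
```

```text
{'time': 21.6, 'ee_pos': [0.4592, 0.0236, 0.0897], 'force': [-2.6153, 3.7743, -9.2551], 'moment': [0.7614, 0.5462, 0.5782], 'width': 0.0137, 'grasp_force': 60.3955, 'joint_pos': [-0.1921, 0.2709, 1.9478, 0.0001, 0.9229, 0.2358]} yaw 65.48
0.5500604957342148
```

Twist ≈ 0.6 N·m. Ease back 8° inside the play, then lift off.

Call:
{"name": "jog_arm", "arguments": {
  "moves": [
    [0,[0,0,0],[0,0,-2]],
    [0,[0,0,0],[0,0,-3]],
    [0,[0,0,0],[0,0,-3]],
    [0,[0,0,0],[0,0,0]]
  ]
}}

```text
time: 22.0
ee_pos: [0.4595, 0.0234, 0.09]
orientation: [[0.285, 0.959, 0.001], [0.959, -0.285, 0.0], [0.0, 0.001, -1.0]]
force: [-3.6, 2.7, -5.0]
width: 0.0132
grasp_force: 60.0
```

```bash
python3 -c "
from h import *
o=st()"
```

```text
{'time': 22.0, 'ee_pos': [0.4595, 0.0234, 0.09], 'force': [-3.5945, 2.6754, -5.0262], 'moment': [0.5533, 0.7364, 0.0425], 'width': 0.0132, 'grasp_force': 59.9907, 'joint_pos': [-0.1925, 0.2706, 1.9473, 0.0002, 0.9231, 0.0965]} yaw 73.44
```

Call:
{"name": "jog_arm", "arguments": {
  "moves": [
    [0,[0,0,-0.5],[0,0,0]],
    [0,[0,0,-0.8],[0,0,0]],
    [0,[0,0,-2],[0,0,0]],
    [0,[0,0,-3],[0,0,0]],
    [0,[0,0,0],[0,0,-6]],
    [0,[0,0,0],[0,0,-6]],
    [0,[0,0,0],[0,0,-6]],
    [0,[0,0,0],[0,0,0]]
  ]
}}

```text
time: 22.8
ee_pos: [0.4611, 0.0227, 0.1543]
orientation: [[-0.026, 1.0, 0.005], [1.0, 0.026, -0.002], [-0.002, 0.005, -1.0]]
force: [-0.2, 0.0, -5.0]
width: 0.0136
grasp_force: 60.0
```

```bash
python3 -c "
from h import *
o=st();plan([.457,-.3285,.14],92)"
```

```text
{'time': 22.8, 'ee_pos': [0.4611, 0.0227, 0.1543], 'force': [-0.195, 0.016, -4.9684], 'moment': [-0.0484, -0.1198, -0.0117], 'width': 0.0136, 'grasp_force': 59.9895, 'joint_pos': [-0.1926, 0.1828, 1.8706, -0.0007, 1.083, -0.218]} yaw 91.47
shift cm [-35.1   -1.32   1.49] turn deg [ 0.28  0.1  -0.53] yaw now 91.47 t 22.8
```

Call:
{"name": "jog_arm", "arguments": {
  "moves": [
    [0,[-3.9,-0.15,0],[0,0,0]],
    [0,[-3.9,-0.15,0],[0,0,0]],
    [0,[-3.9,-0.15,0],[0,0,0]],
    [0,[-3.9,-0.15,0],[0,0,0]],
    [0,[-3.9,-0.15,0],[0,0,0]],
    [0,[-3.9,-0.15,0],[0,0,0]],
    [0,[-3.9,-0.15,0],[0,0,0]],
    [0,[-3.9,-0.15,0],[0,0,0]],
    [0,[-3.9,-0.15,0],[0,0,0]],
    [0,[0,0,0],[0,0,0]]
  ]
}}

```text
time: 23.8
ee_pos: [0.4554, -0.3346, 0.1538]
orientation: [[-0.018, 1.0, 0.003], [1.0, 0.018, -0.007], [-0.007, 0.003, -1.0]]
force: [0.3, -0.2, -4.4]
width: 0.0131
grasp_force: 60.0
```

Call:
{"name": "jog_arm", "arguments": {
  "moves": [
    [0,[0,0,3],[0,0,0]],
    [0,[0,0,2.5],[0,0,0]],
    [0,[0,0,1.2],[0,0,0]],
    [0,[0,0,0.6],[0,0,0]],
    [0,[0,0,0.3],[0,0,0]],
    [0,[0,0,0],[0,0,0]],
    [0,[0,0,0],[0,0,0]]
  ]
}}

```text
time: 24.5
ee_pos: [0.4554, -0.3282, 0.0777]
orientation: [[-0.026, 1.0, 0.001], [1.0, 0.026, -0.002], [-0.002, 0.001, -1.0]]
force: [0.6, 0.6, -4.6]
width: 0.0133
grasp_force: 60.0
```

```bash
python3 -c "
from h import *
o=st();print(o['orientation'])"
```

```text
{'time': 24.5, 'ee_pos': [0.4554, -0.3282, 0.0777], 'force': [0.6069, 0.6238, -4.6087], 'moment': [-0.0764, -0.0537, -0.0009], 'width': 0.0133, 'grasp_force': 59.9952, 'joint_pos': [-0.8231, 0.4406, 1.7156, -0.0001, 0.9834, -0.8488]} yaw 91.47
[[-0.02564464  0.99967018  0.00137048]
 [ 0.99966988  0.02564675 -0.00154202]
 [-0.00157666  0.00133048 -0.99999787]]
```

Call:
{"name": "jog_arm", "arguments": {
  "moves": [
    [0,[0,0,0.2],[0,0,0]],
    [0,[0,0,0.1],[0,0,0]],
    [0,[0,0,0],[0,0,0]]
  ]
}}

```text
time: 24.8
ee_pos: [0.4548, -0.3277, 0.0737]
orientation: [[-0.026, 1.0, 0.0], [1.0, 0.026, -0.0], [-0.0, 0.0, -1.0]]
force: [-0.4, 0.1, -4.9]
width: 0.0136
grasp_force: 60.0
```

Call:
{"name": "jog_arm", "arguments": {
  "moves": [
    [0,[0,0,0.1],[0,0,0]],
    [0,[0,0,0],[0,0,0]]
  ]
}}

```text
time: 25.0
ee_pos: [0.455, -0.3279, 0.0735]
orientation: [[-0.026, 1.0, 0.001], [1.0, 0.026, -0.001], [-0.001, 0.001, -1.0]]
force: [-1.0, 2.0, 3.2]
width: 0.0135
grasp_force: 60.0
```

Touching down (Fz has risen by 8 N, z as at the grasp). Open the jaws and back off upwards.

Call:
{"name": "jog_arm", "arguments": {
  "moves": [
    [0.3,[0,0,0],[0,0,0]],
    [0.7,[0,0,0],[0,0,0]],
    [1,[0,0,0],[0,0,0]],
    [1,[0,0,0],[0,0,0]],
    [1,[0,0,0],[0,0,0]],
    [1,[0,0,0],[0,0,0]],
    [1,[0,0,0],[0,0,0]],
    [1,[0,0,0],[0,0,0]]
  ]
}}

```text
time: 25.8
ee_pos: [0.4548, -0.3278, 0.0727]
orientation: [[-0.026, 1.0, 0.0], [1.0, 0.026, -0.0], [-0.0, 0.0, -1.0]]
force: [-0.7, -0.3, -0.7]
width: 0.0729
grasp_force: 0.0
```

Call:
{"name": "jog_arm", "arguments": {
  "moves": [
    [1,[0,0,-1],[0,0,0]],
    [1,[0,0,-2],[0,0,0]],
    [1,[0,0,-4],[0,0,0]],
    [1,[-2,0,-4],[0,0,0]],
    [1,[-3,0,-2],[0,0,0]],
    [1,[0,0,0],[0,0,0]],
    [1,[0,0,0],[0,0,0]],
    [1,[0,0,0],[0,0,0]]
  ]
}}

```text
time: 26.6
ee_pos: [0.4554, -0.3763, 0.2015]
orientation: [[-0.026, 1.0, -0.002], [1.0, 0.026, 0.002], [0.002, -0.002, -1.0]]
force: [0.0, 0.6, -0.3]
width: 0.0925
grasp_force: 0.0
```

```bash
python3 - <<'E'
from h import *
o=st()
viewer.get_image('side')
print([(round(d['conf'],2),np.round(d['centre'],4).tolist()) for d in tip_of('key_grip','side')+tip_of('key','side')])
im=viewer.get_image('wrist')
print([(round(d['conf'],2),np.round(d['centre'],4).tolist()) for d in tip_of('key_grip','wrist')])
cv2.imwrite('pics/w5.png',im[:,:,::-1])
E
```

```text
{'time': 26.6, 'ee_pos': [0.4554, -0.3763, 0.2015], 'force': [0.0202, 0.5873, -0.2726], 'moment': [-0.0528, -0.0492, 0.0239], 'width': 0.0925, 'grasp_force': 0.0, 'joint_pos': [-0.8794, 0.3628, 1.494, 0.0003, 1.2877, -0.9053]} yaw 91.48
[(0.86, [0.4542, -0.3291, 0.0686]), (0.91, [0.4548, -0.3273, -0.0002]), (0.33, [0.4585, 0.0203, 0.0341]), (0.25, [0.6027, -0.3566, -0.0006])]
[(0.72, [0.4534, -0.3305, 0.0707])]
```

View pics/w5.png

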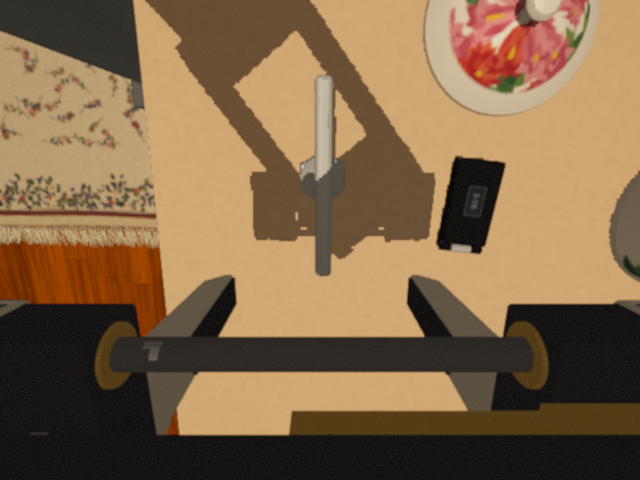

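The key stands upright at (323,175), clear of the gripper, and the phone and lid are where they were. Handing in.

```bash
python3 -c "
from bench import order
print(order.job_done())"
```

```text
the job is handed in; nothing more can be done
None
```

The nut was turned clockwise to its stop in three swings and nipped up at about 0.6 N m (felt at the wrist); the key is back upright on the bare worktop, about 350 mm from the nut, and the job is handed in, with no verdict returned.

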